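Set up the welding positioner

ROBOT

A 7-joint arm with a two-finger parallel gripper is mounted at the origin on the work surface. World frame = base frame: x ahead of the robot, y to its left, z up, the work surface at z = 0. Lengths are in mm, angles in rad, forces in N, time in s.
With the tool pointing down it reaches from about 400 to 925 mm from the base axis. Payload 4.1 kg.
Tool frame: the origin (TCP) lies between the finger pads; the fingertips stand 25 mm ahead of it and the grasp point (between the pads) lies 6 mm ahead of it; y points along the fingers, x is the direction in which the jaws open and shut, and the axes are right-handed (so a half turn about y gives the same grasp; the last joint's range is limited). The gripper opens to 85 mm and grips with 20 to 120 N. Pads are 22 mm wide; open, the fingers measure 114 mm over their backs; the gripper's body (76 mm by 85 mm) begins 54 mm behind the grasp point. The pads swing forward as they close: fully open they stand 13 mm farther back than shut.
Start: joints at [1.241, 0.398, 0.045, 1.537, -0.019, 1.207, -0.051], TCP at [148.727, -632.791, 226.947] pointing down, gripper open.
Joint ranges: [-2.82, 2.82], [-0.49, 2.23], [-1.37, 1.46], [0, 2.46], [-1.36, 4.5], [0.23, 2], [-2.94, 2.94]. Speed limits (rad/s): [2.57, 2.57, 3.14, 3.14, 3.14, 3.14, 3.14].

INTERFACE

Orientations are given as a 3x3 rotation matrix whose columns are the frame's x, y, z axes.
In Python, from station import r gives the robot as it stands.
- The arm moves only by the tool apply_moves, never from a script. Its argument "moves" is a list that holds one entry, the list of rows, each a list of 5 numbers: the shift along the tool's x, y, z in mm, then the turn about the tool's y in rad, then the finger opening in mm, from 0 to 85.4. In form: [[[tx, ty, tz, roll, jaw], ...]]. A call has 1 to 20 rows; each row is the pose to reach, as a shift and turn from the pose commanded when the call began, along the tool's axes at that moment; what a row does not reach only later rows make up. A row lasts 1/12 s, in which the tool goes at most 41.7 mm and 7.16 degrees, less where a joint would pass 70% of its speed; a pose out of reach is approached as far as the arm can. A call with a gripper value outside its range is refused whole. The fingers move at their own pace and stop on an object; "newtons" is the grip in N (left out, the last holds). Time passes only in rows, so rows that repeat a pose let the fingers close. It gives the time, the measured TCP pose, the force and the opening at its end, in the units of the state.
- r.get_obs(): the state, without advancing time (a new reading comes with each control period).
- r.snapshot(name): name is "side" or "top" or "wrist"; returns a dict with "color" (400x640x3 uint8, blue, green, red), "fx", "fy", "cx", "cy" (pixels), "world_to_cam" (4x4, takes a point from world to camera coordinates); the wrist camera has in their place "T_tool_cam" (4x4, takes a point from camera to tool coordinates, whose origin is the TCP and whose axes are the tool frame's). Camera axes: x right, y up, looking along -z (the intrinsics and any distortion apply to the point x, -y, -z); pixel columns grow to the right and rows downward; lengths in mm; the calibration is good to about 2 mm. A picture is of the moment at which its call begins: read the wrist's pose just before it. There is no depth.
- r.hand_in(): hands the job in, once; it reports no verdict.
The state is a dict: "clock": time; "joint_pos": joint angles; "joint_vel": joint speeds; "joint_efforts": joint torques, N m; "tool_pos": TCP position; "ee_rot": TCP orientation; "contact_force": force on the tool from outside, world axes, zero at the start; "wrist_torque": the same for the moment, N m; "opening": opening from 0.0 (shut) to 1.0 (fully open).
Only numpy, scipy, OpenCV 4.12 (cv2) and the standard library are available. Lean on these libraries where they do the work, as an engineer would, in place of code of your own. Each camera call takes 0.05 s, during which the arm holds its last target. There are 200 camera calls.

TASK

Set up the small welding positioner for the next seam. The selector knob on the control console has no markings: turn it anticlockwise (seen from above) all the way to its end stop, then turn it back clockwise three clicks and leave it in that click. Also turn the positioner's faceplate by its clamp bar until its zero groove points straight at the index pointer, then let go of everything, and leave the jar, elbow cop and spanner where they are.

Things in the scene. Friction and masses are not known exactly. Their poses are not given: they have to be found in the camera images.
- selector_axis (a point): Centre of the selector's top face, on its upright turning axis, 106 mm above the table; does not turn with the knob. The selector is a round black knob with fine ribs and no mark, 36 mm in diameter, in the middle of the console's top; its gripping part runs from 68 to 106 mm above the table.
- selector (a joint): Knob angle (rad), growing clockwise seen from above, from an arbitrary zero (NOT the stop). Six clicks 0.42 rad (24 degrees) apart; the first is at the solid anticlockwise stop (0.02 rad of play), the last at the clockwise one. Starts one to four clicks from the anticlockwise stop. A spring detent (up to about 0.25 N m) pulls it into the nearest click when let go.
- console: Grey control box standing on the table, fixed, 150 x 130 mm and 64 mm high (a rubber foot flange 162 x 142 mm); origin under its centre, z up.
- faceplate: Steel disc, 160 mm across, 14 mm thick, top 74 mm above the table; turns either way without stops about the vertical through its origin (centre of its underside), stiff (0.25 N m), stays put. x axis: along the zero groove, z up. Groove: the one dark line, 6 mm wide, from the clamp bar to the rim on the +x side. Five small dark holes elsewhere.
- zero_mark (a point): Outer end of the zero groove on the plate's top face, 76 mm from the axis, 4 mm inside the rim.
- bar_top (a point): Centre of the top of the clamp bar, on the faceplate's axis, 116 mm above the table. The bar is dark steel, fixed across the plate's centre, 60 mm long along the faceplate's x, 24 mm wide along its y, 42 mm high (74 to 116 mm above the table): grip it across the 24 mm.
- index_pointer: Dark steel bracket fixed to the positioner's drum, somewhere round the plate. Origin on the table under the faceplate's axis; x axis from there outwards to the pointer, z up. It carries a level steel cone just outside the rim, its point aimed in at the axis; the post behind it is 104 to 116 mm from the axis, 81 mm high.
- pointer_tip (a point): Point of the index pointer's cone, 84 mm from the faceplate's axis (4 mm outside the rim) and 74 mm above the table.
- rivet_jar: Bystander: loose jar with a dark lid, 64 mm in diameter, 85 mm high; origin under its centre.
- elbow_cop: Bystander: loose domed steel elbow plate (a piece of armour), 110 mm in diameter, 55 mm high; origin under its centre.
- spanner: Bystander: loose spanner lying on the table between the robot and the work.
There are look-alikes about, which are no part of the job. What is shaped like the part that bears faceplate but blue or pink is not meant.

How it is judged:
By the outcome, as a careful person would: the job done as asked, in the order asked, and still so for the second after the job is handed in, with the robot touching nothing.
It also fails if it takes over 67 s, if anything falls off the work surface, if the arm or the gripper's body presses on something with over 40 N, if the wrist force passes 120 N, or if a joint passes its speed limit or range.

## Working session

There is one attempt and no reset: what is moved stays moved. The work goes in short steps, Python scripts to look and compute and a tool call to move; the robot and the scene stay as the last step left them, time stands still between calls to the robot, and variables do not carry over. Pictures are saved under pics/ and viewed, about 8 in all and at most 12, crops included, and the job is handed in when it is done.

Besides the shell and the picture viewer there is one more tool, called after "Call:" as name(argument=value, ...) on one line, values as JSON. apply_moves: Moves the arm, as the interface text tells. Its arguments: {"type":"object","properties":{"moves":{"type":"array"},"newtons":{"type":"number"}},"required":["moves"]}

```bash
mkdir -p pics; ls; cat > h.py <<'E'
import numpy as np, cv2
from station import r
np.set_printoptions(precision=4,suppress=True)
def ray(s,u,v,o=None):
    d=np.array([(u-s['cx'])/s['fx'],-(v-s['cy'])/s['fy'],-1.])
    if 'world_to_cam' in s: M=np.linalg.inv(s['world_to_cam'])
    else:
        T=np.eye(4);T[:3,:3]=np.array(o['ee_rot']).reshape(3,3);T[:3,3]=o['tool_pos'];M=T@s['T_tool_cam']
    return M[:3,3],M[:3,:3]@d
def at_z(s,u,v,z,o=None):
    c,d=ray(s,u,v,o);return c+d*(z-c[2])/d[2]
def proj(s,p,o=None):
    if 'world_to_cam' in s: M=s['world_to_cam']
    else:
        T=np.eye(4);T[:3,:3]=np.array(o['ee_rot']).reshape(3,3);T[:3,3]=o['tool_pos'];M=np.linalg.inv(T@s['T_tool_cam'])
    q=(M@np.append(p,1))[:3];return np.array([s['cx']-s['fx']*q[0]/q[2],s['cy']+s['fy']*q[1]/q[2]])
E
python3 - <<'E'
from h import *
import pickle
o=r.get_obs();print(o)
for n in ('top','side'):
    s=r.snapshot(n);pickle.dump(s,open(n+'.pkl','wb'));cv2.imwrite(f'pics/{n}0.png',s['color']);print({k:v for k,v in s.items() if k!='color'})
E
```

```text
pics
{'clock': 0.0, 'joint_pos': array([ 1.241 ,  0.3992,  0.045 ,  1.5379, -0.0187,  1.2069, -0.0507]), 'joint_vel': array([ 0.0015, -0.0015, -0.0012,  0.0005,  0.0014, -0.0007, -0.0014]), 'joint_efforts': array([  0.0011, -47.5134,   1.3653, -25.4221,   0.0117,   0.0093,
        -0.    ]), 'tool_pos': array([ 148.5747, -632.0976,  225.832 ]), 'ee_rot': array([[ 0.2289, -0.0006,  0.9735],
       [-0.9735,  0.0019,  0.2289],
       [-0.002 , -1.    , -0.0001]]), 'contact_force': array([0.2197, 0.086 , 0.6037]), 'wrist_torque': array([-0.0379,  0.0232,  0.0028]), 'opening': 1.0038880550711664}
{'fx': 376.2507240906664, 'fy': 376.2507240906664, 'cx': 312.9607064836391, 'cy': 193.18300392557896, 'world_to_cam': array([[   -0.0021,    -0.9998,     0.0178,    97.6699],
       [    0.9823,     0.0013,     0.1872,  -613.8225],
       [   -0.1872,     0.0179,     0.9822, -1073.185 ],
       [    0.    ,     0.    ,     0.    ,     1.    ]])}
{'fx': 498.40906929326616, 'fy': 498.40906929326616, 'cx': 317.74137555036776, 'cy': 197.41347198806292, 'world_to_cam': array([[   -0.9938,    -0.1091,    -0.022 ,   607.2726],
       [    0.054 ,    -0.6455,     0.7619,   -38.0512],
       [   -0.0973,     0.7559,     0.6474, -1159.5026],
       [    0.    ,     0.    ,     0.    ,     1.    ]])}
```

View pics/top0.png

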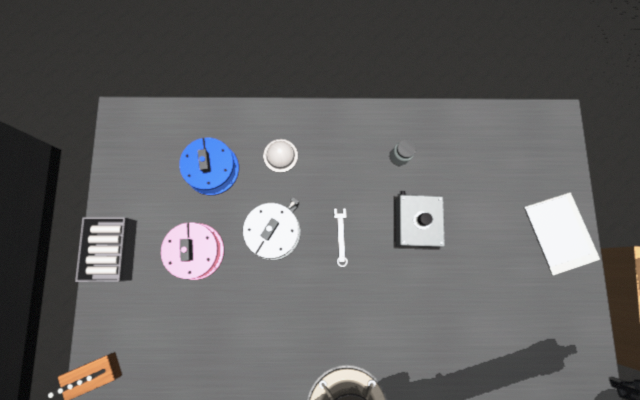

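View pics/side0.png

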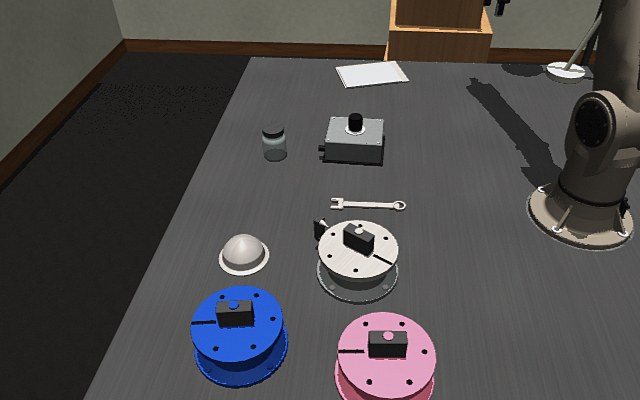

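The top view shows three plates: the steel one at (271,231), blue at (208,165) and pink at (190,250). The steel one fits the description, since blue and pink are excluded. Its groove runs lower left to about (259,254) and its pointer is upper right at about (293,205). The knob is at (425,219) on the grey console, the jar at (403,153), the cop at (280,154) and the spanner at (341,237).

```bash
python3 - <<'E'
from h import *
import pickle
t=pickle.load(open('top.pkl','rb'));s=pickle.load(open('side.pkl','rb'))
print('knob top',at_z(t,426,218,106),'side',at_z(s,355.5,117,106))
print('bar top',at_z(t,269.5,229,116),'disc',at_z(t,271,230.5,74),'side disc',at_z(s,358,249.5,74))
print('groove',at_z(t,260,253,74),'ptr',at_z(t,291,208,74))
for n,u,v,z in (('jar',403,150,85),('cop',280,153,40),('con',422,221,64)):print(n,at_z(t,u,v,z))
a=cv2.resize(t['color'][180:280,220:320],None,fx=5,fy=5,interpolation=cv2.INTER_CUBIC)
b=cv2.resize(s['color'][205:305,305:405],None,fx=5,fy=5,interpolation=cv2.INTER_CUBIC)[:, :300*1]
b=cv2.resize(s['color'][205:305,310:370],None,fx=5,fy=5,interpolation=cv2.INTER_CUBIC)
b=cv2.resize(s['color'][205:305,310:405],None,fx=3,fy=3,interpolation=cv2.INTER_CUBIC)
c=np.zeros((500,785,3),np.uint8);c[:,:500]=a;c[:300,500:785]=b;cv2.imwrite('pics/crop1.png',c)
E
```

```text
knob top [ 532.9312 -223.9008  106.    ] side [ 532.8607 -215.6315  106.    ]
bar top [500.802  219.9246 116.    ] disc [500.3931 219.5869  74.    ] side disc [503.9572 230.288   74.    ]
groove [436.018  249.8261  74.    ] ptr [566.307  162.2679  74.    ]
jar [ 741.1164 -173.1576   85.    ]
cop [744.1513 199.3527  40.    ]
con [ 529.177  -224.9925   64.    ]
```

View pics/crop1.png

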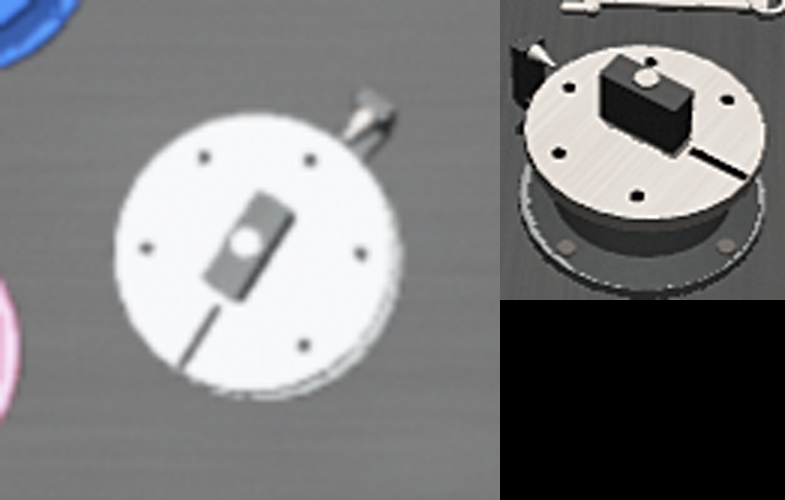

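Call:
apply_moves(moves=[[[-20,0,30,0,85],[-45,0,65,0,85],[-70,0,104,0,85],[-95,0,140,0,85],[-120,0,176,0,85],[-145,0,215,0,85],[-170,0,252,0,85],[-195,0,290,0,85],[-218,0,325,0,85],[-240,0,358,0,85],[-262,0,390,0,85],[-282,0,420,0,85],[-300,0,447,0,85],[-313,0,468,0,85],[-313,0,468,0,85],[-313,0,468,0,85],[-313,0,468,0,85]]], newtons=40)

```text
clock: 1.52
tool_pos: [531.7, -221.9, 226.4]
ee_rot: [[0.228, -0.002, 0.974], [-0.974, -0.001, 0.228], [0.0, -1.0, -0.002]]
contact_force: [-0.8, -1.1, 0.1]
opening: 0.996
```

```bash
python3 - <<'E'
from h import *
o=r.get_obs();s=r.snapshot('wrist');cv2.imwrite('pics/w1.png',s['color'])
import pickle;pickle.dump((o,s),open('w1.pkl','wb'))
print(o['clock'],o['joint_pos'],o['tool_pos'],o['ee_rot'],s['T_tool_cam'],s['fx'],s['cx'],s['cy'])
print(proj(s,[533,-222,106],o))
E
```

```text
1.5167 [ 0.5318  0.2761 -0.2581  1.7114  0.077   1.1653 -1.0883] [ 531.737  -221.9326  226.3508] [[ 0.228  -0.0017  0.9737]
 [-0.9737 -0.0006  0.228 ]
 [ 0.0002 -1.     -0.0018]] [[   1.        0.0014   -0.0005   -0.1152]
 [  -0.0009    0.2598   -0.9657 -147.7994]
 [  -0.0012    0.9657    0.2598   66.2574]
 [   0.        0.        0.        1.    ]] 326.04806495881803 316.53402989973017 202.30510632231122
[316.8699 193.9552]
```

View pics/w1.png

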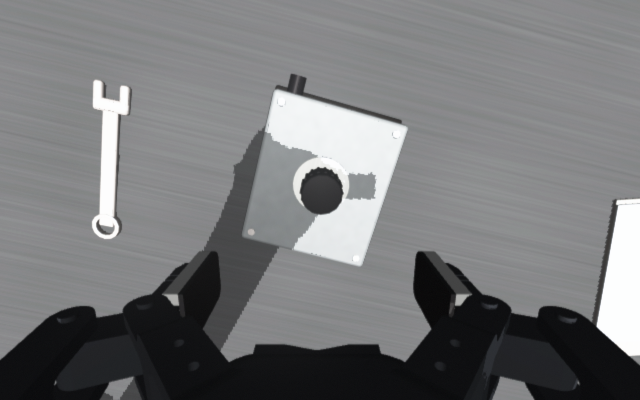

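```bash
python3 - <<'E'
from h import *
import pickle
o,s=pickle.load(open('w1.pkl','rb'))
g=cv2.cvtColor(s['color'],cv2.COLOR_BGR2GRAY)
m=(g<70).astype(np.uint8);n,l,st,c=cv2.connectedComponentsWithStats(m)
i=l[195,322];print(st[i],c[i])
for v in(190,192,194):
  p=at_z(s,322,v,106,o);print(p,np.array(o['ee_rot']).T@(p-o['tool_pos']))
for sh in [(0,)]:
  C=[at_z(s,u,v,64,o) for u,v in((275,90),(405,125),(361,265),(243,236))];print(np.mean(C,0))
E
```

```text
[ 301  168   42   46 1481] [321.054  190.7475]
[ 537.3211 -225.4339  106.    ] [  4.6535 120.3435   4.8529]
[ 535.6358 -225.834   106.    ] [  4.659  120.3465   3.1207]
[ 533.9449 -226.2355  106.    ] [  4.6645 120.3496   1.3828]
[ 534.1833 -225.6417   64.    ]
```

The wrist view shows the knob's top face centred near (322,192). That puts it at about (535,-225.5), which agrees with the console centre (534,-225.6).

Call:
apply_moves(moves=[[[2,30,1,0,85],[4,60,2.5,0,85],[4,90,2.5,0,85],[4,112,2.5,0,75],[4,124,2.5,0,65],[4,128,2.5,0,55],[4,128,2.5,0,45],[4,128,2.5,0,30],[4,128,2.5,0,30],[4,128,2.5,0,30],[4,128,2.5,0,30],[4,128,2.5,0,30]]], newtons=40)

```text
clock: 2.57
tool_pos: [537.7, -225.1, 101.1]
ee_rot: [[0.229, 0.004, 0.974], [-0.974, -0.002, 0.229], [0.003, -1.0, 0.003]]
contact_force: [-1.2, -0.0, 6.1]
opening: 0.353
```

```bash
cat > st.py <<'E'
from h import *
o=r.get_obs();R=np.array(o['ee_rot'])
print(round(o['clock'],2),o['tool_pos'],'yaw(cw+)',np.degrees(np.arctan2(-R[1,0],R[0,0])),'F',o['contact_force'],'T',o['wrist_torque'],'open',o['opening']*85,'j7',o['joint_pos'][6])
E
python3 st.py
```

```text
2.57 [ 537.689  -225.1316  101.1475] yaw(cw+) 76.78490974526906 F [-1.2244 -0.0159  6.1327] T [-0.023   0.1339  0.0245] open 29.964698471627905 j7 -1.1241506209601415
```

```bash
python3 - <<'E'
from h import *
o=r.get_obs();s=r.snapshot('wrist');w=s['color'];s2=r.snapshot('side')['color'][80:180,290:420];
t=r.snapshot('top')['color'][170:270,370:480]
a=np.zeros((600,800,3),np.uint8);a[:250,:400]=cv2.resize(w,(400,250));a[250:550,:390]=cv2.resize(s2,(390,300),interpolation=2);a[:400,400:800]=cv2.resize(t,(400,364),interpolation=2)[:400] if 0 else cv2.resize(t,(400,400),interpolation=2)
cv2.imwrite('pics/g1.png',a)
E
python3 st.py
```

```text
2.72 [ 537.6765 -225.1121  101.15  ] yaw(cw+) 76.78775686741045 F [-0.652  -0.5721  6.2068] T [0.0125 0.1511 0.0103] open 29.745626263498878 j7 -1.1241975486433404
```

View pics/g1.png

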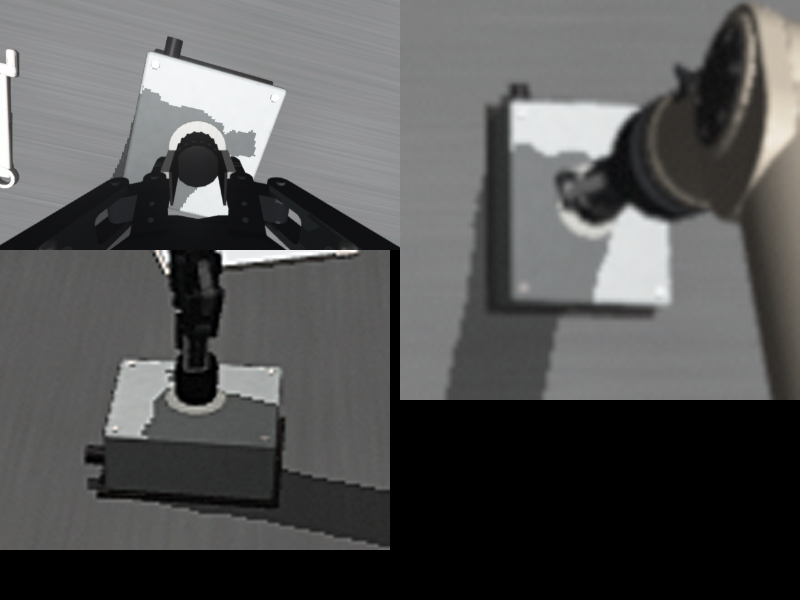

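```bash
python3 - <<'E'
from h import *
o=r.get_obs();s=r.snapshot('wrist');c=s['color']
R=np.array(o['ee_rot'])
for d in (-5,6,25): print(d,proj(s,o['tool_pos']+R[:,1]*d,o))
for v in (258,264,270): print(v,R.T@(at_z(s,316,v,106,o)-o['tool_pos']))
cv2.imwrite('pics/g2.png',cv2.resize(c[170:370,200:440],None,fx=3,fy=3,interpolation=2))
E
```

```text
-5 [316.6767 258.8225]
6 [316.6483 249.5778]
25 [316.607  236.1227]
258 [-0.3214 -4.8497  0.356 ]
264 [-0.3266 -4.8601 -2.7545]
270 [-0.3318 -4.8706 -5.8971]
```

View pics/g2.png

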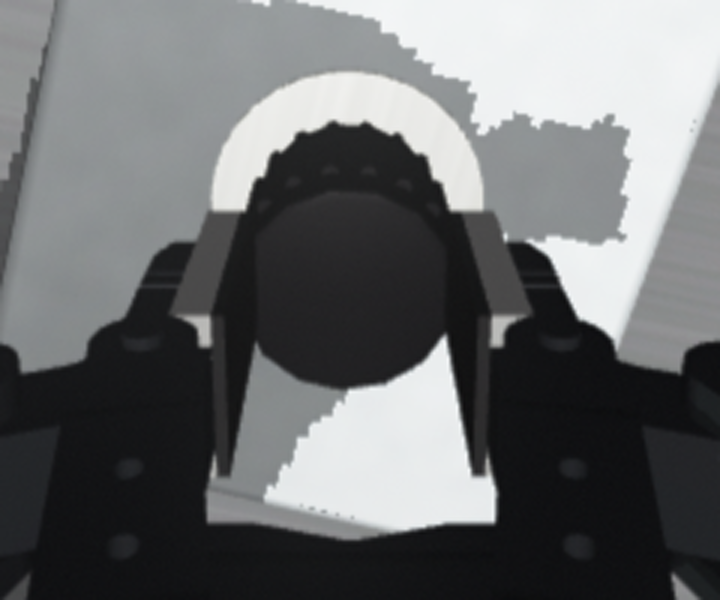

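Call:
apply_moves(moves=[[[0,0,0,0,50],[0,0,-1.5,0,50],[0.5,0,-1.5,0,50],[0.5,0,-1.5,0,50],[0.5,0,-1.5,0,36],[0.5,0,-1.5,0,15],[0.5,0,-1.5,0,15],[0.5,0,-1.5,0,15],[0.5,0,-1.5,0,15],[0.5,0,-1.5,0,15]]], newtons=40)

```text
clock: 3.6
tool_pos: [534.6, -225.3, 99.1]
ee_rot: [[0.229, -0.0, 0.974], [-0.974, -0.0, 0.229], [0.0, -1.0, -0.0]]
contact_force: [-1.5, -0.5, 5.5]
opening: 0.379
```

```bash
python3 st.py
```

```text
3.6 [ 534.5639 -225.3454   99.1032] yaw(cw+) 76.78102278829826 F [-1.5331 -0.5     5.5397] T [-0.0694  0.3871 -0.0357] open 32.18853203912626 j7 -1.1218656814203032
```

Gripped: the opening stops at 32 mm against a command of 15. Now I turn anticlockwise.

Call:
apply_moves(moves=[[[0,0,0,-0.08,15],[0,0,0,-0.16,15],[0,0,0,-0.24,15],[0,0,0,-0.32,15],[0,0,0,-0.42,15],[0,0,0,-0.42,15],[0,0,0,-0.42,15]]])

```text
clock: 4.18
tool_pos: [534.3, -224.8, 99.1]
ee_rot: [[0.606, -0.001, 0.796], [-0.796, 0.001, 0.606], [-0.001, -1.0, -0.0]]
contact_force: [-2.6, 0.2, 5.0]
opening: 0.374
```

```bash
python3 st.py
```

```text
4.18 [ 534.3144 -224.8011   99.1261] yaw(cw+) 52.70962714117565 F [-2.6254  0.2492  5.0008] T [ 0.2405  0.6778 -0.0562] open 31.76580568898394 j7 -0.7402155758180872
```

Call:
apply_moves(moves=[[[0,0,0,-0.08,15],[0,0,0,-0.16,15],[0,0,0,-0.24,15],[0,0,0,-0.32,15],[0,0,0,-0.42,15],[0,0,0,-0.42,15],[0,0,0,-0.42,15]]])

```text
clock: 4.77
tool_pos: [534.4, -222.3, 101.8]
ee_rot: [[0.878, -0.002, 0.479], [-0.479, 0.003, 0.878], [-0.003, -1.0, 0.001]]
contact_force: [-8.6, 7.1, 22.8]
opening: 0.177
```

```bash
python3 st.py
```

```text
4.77 [ 534.4459 -222.3082  101.7627] yaw(cw+) 28.5992692270543 F [-8.6204  7.1159 22.8065] T [ 1.5242  2.0967 -0.0021] open 15.084559134777084 j7 -0.3596362584166977
```

```bash
python3 - <<'E'
from h import *
o=r.get_obs();s=r.snapshot('wrist');c=s['color']
s2=r.snapshot('side')['color'][80:180,300:420]
a=np.zeros((500,800,3),np.uint8);a[:450,:450]=cv2.resize(c[160:360,220:420],(450,450),interpolation=2);a[:300,450:800]=cv2.resize(s2,(350,300),interpolation=2)
cv2.imwrite('pics/g3.png',a)
E
```

```text
(no output)
```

View pics/g3.png

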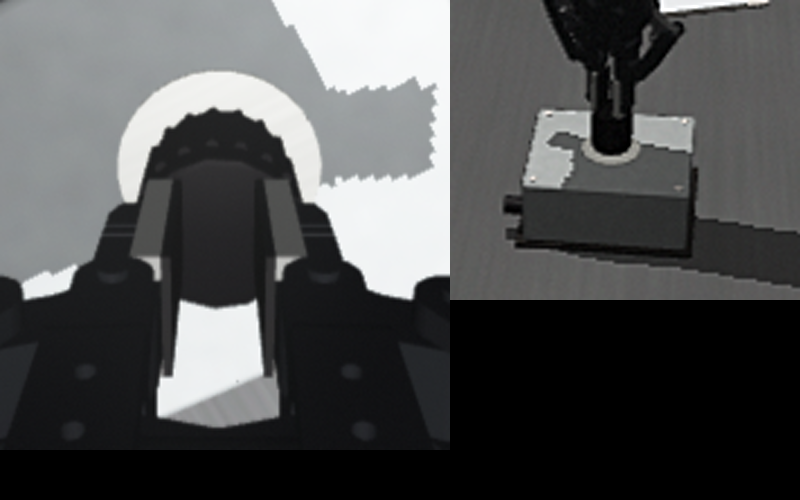

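```bash
python3 - <<'E'
from h import *
o=r.get_obs();s=r.snapshot('wrist');c=s['color']
R=np.array(o['ee_rot'])
for zz in (-11,11):
  for d in (-30,-15,-5,5,15,25): print(zz,d,proj(s,o['tool_pos']+R@[-7.5,d,zz],o))
E
python3 st.py
```

```text
-11 -30 [297.5875 309.0937]
-11 -15 [299.3961 290.0716]
-11 -5 [300.4176 279.3276]
-11 5 [301.3214 269.8211]
-11 15 [302.1268 261.3499]
-11 25 [302.849  253.7536]
11 -30 [296.67   259.8208]
11 -15 [298.6445 245.0376]
11 -5 [299.7522 236.7444]
11 5 [300.7277 229.4403]
11 15 [301.5934 222.9583]
11 25 [302.367  217.1669]
4.92 [ 534.4248 -222.2681  101.7541] yaw(cw+) 28.6075755411625 F [-7.4689  6.3684 22.2512] T [ 1.4984  2.056  -0.048 ] open 15.112379791419679 j7 -0.3598060508685004
```

```bash
python3 - <<'E'
from h import *
import pickle
o,s=pickle.load(open('w1.pkl','rb'));R=np.array(o['ee_rot'])
C=[at_z(s,u,v,64,o) for u,v in((275,90),(405,125),(361,265),(243,236))]
print('console sides',[np.linalg.norm(C[i]-C[(i+1)%4])for i in range(4)])
for zz in(-11,0,11):
  for d in(-30,-15,-5,12,25): print(zz,d,proj(s,o['tool_pos']+R@[42.5,d,zz],o))
cv2.imwrite('pics/w1c.png',cv2.resize(s['color'][220:400,380:560],None,fx=3,fy=3,interpolation=2))
E
```

```text
console sides [np.float64(123.22323739504337), np.float64(146.10021815545488), np.float64(124.94771934902268), np.float64(145.0145314627897)]
-11 -30 [420.3225 309.3392]
-11 -15 [410.1584 290.3213]
-11 -5 [404.4177 279.58  ]
-11 12 [396.1175 264.0497]
-11 25 [390.7538 254.0138]
0 -30 [422.553  285.2345]
0 -15 [411.9671 268.2431]
0 -5 [406.008  258.6783]
0 12 [397.4174 244.8894]
0 25 [391.8818 236.0042]
11 -30 [424.8828 260.0546]
11 -15 [413.8482 245.2801]
11 -5 [407.658 236.992]
11 12 [398.7613 225.0799]
11 25 [393.0453 217.4267]
```

View pics/w1c.png

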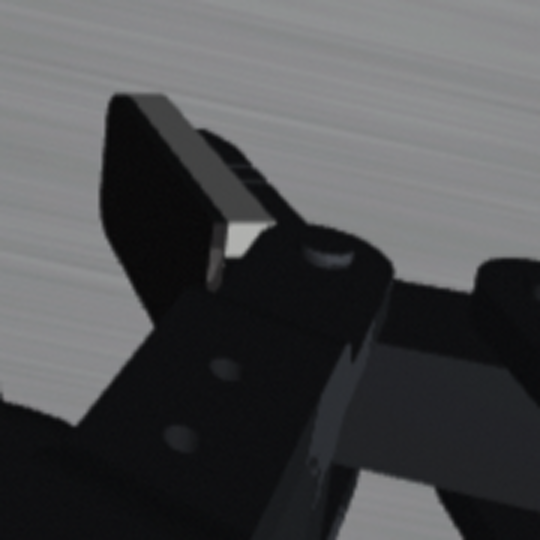

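The pictures show that the fingertips are really about 5–10 mm behind the TCP, not 25 mm ahead. They only pinched the knob's top edge and then rode up onto its top face at (316,262). I'll open the jaws and go lower in steps, checking for contact.

Call:
apply_moves(moves=[[[0,0,0,0,58],[0,0,0,0,58],[0,0,0,0,58],[0,6,0,0,58],[0,12,0,0,58],[0,12,0,0,58]]])

```text
clock: 5.42
tool_pos: [532.8, -224.6, 84.5]
ee_rot: [[0.878, -0.004, 0.479], [-0.479, 0.002, 0.878], [-0.004, -1.0, -0.001]]
contact_force: [0.1, 0.4, -0.4]
opening: 0.676
```

```bash
python3 st.py
```

```text
5.42 [ 532.8476 -224.6331   84.5135] yaw(cw+) 28.646031665911533 F [ 0.0785  0.369  -0.3577] T [0.0455 0.0106 0.0115] open 57.45407715941312 j7 -0.36705943293179505
```

Call:
apply_moves(moves=[[[1,4,-0.4,0,58],[1,8,-0.4,0,58],[1,8,-0.4,0,58]]])

```text
clock: 5.67
tool_pos: [534.6, -225.8, 77.7]
ee_rot: [[0.878, -0.002, 0.479], [-0.479, 0.001, 0.878], [-0.002, -1.0, -0.0]]
contact_force: [-0.4, -0.9, 0.1]
opening: 0.68
```

```bash
python3 st.py
```

```text
5.67 [ 534.6288 -225.833    77.6567] yaw(cw+) 28.649542824730133 F [-0.4322 -0.8742  0.0988] T [0.0608 0.0257 0.017 ] open 57.79249892242093 j7 -0.3709593696541319
```

Call:
apply_moves(moves=[[[0,5,0,0,58],[0,8,0,0,55],[0,8,0,0,50],[0,8,0,0,45],[0,8,0,0,40],[0,8,0,0,20],[0,8,0,0,20],[0,8,0,0,20],[0,8,0,0,20]]])

```text
clock: 6.42
tool_pos: [533.4, -224.9, 71.0]
ee_rot: [[0.878, -0.005, 0.479], [-0.479, 0.001, 0.878], [-0.005, -1.0, -0.001]]
contact_force: [-4.7, 1.8, 4.7]
opening: 0.408
```

```bash
python3 - <<'E'
from h import *
s=r.snapshot('wrist');c=s['color']
s2=r.snapshot('side')['color'][80:180,300:420]
a=np.zeros((500,800,3),np.uint8);a[:450,:450]=cv2.resize(c[160:360,220:420],(450,450),interpolation=2);a[:300,450:800]=cv2.resize(s2,(350,300),interpolation=2)
cv2.imwrite('pics/g4.png',a)
E
python3 st.py
```

```text
6.52 [ 533.3492 -224.9802   71.0498] yaw(cw+) 28.646954373619245 F [-4.4667  2.4196  4.278 ] T [ 0.5401  1.0945 -0.0245] open 34.607975858260986 j7 -0.37584308029731545
```

View pics/g4.png

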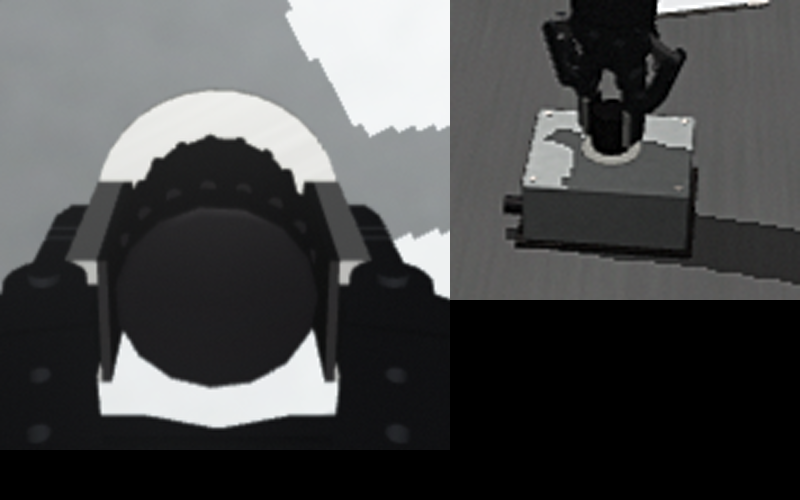

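The knob is now well between the pads, with its top at crop (217,297). Now I turn it anticlockwise.

Call:
apply_moves(moves=[[[0,0,0,-0.08,20],[0,0,0,-0.16,20],[0,0,0,-0.24,20],[0,0,0,-0.32,20],[0,0,0,-0.42,20],[0,0,0,-0.42,20],[0,0,0,-0.42,20]]], newtons=40)

```text
clock: 7.1
tool_pos: [533.1, -224.3, 71.0]
ee_rot: [[0.997, -0.005, 0.08], [-0.08, 0.002, 0.997], [-0.005, -1.0, 0.002]]
contact_force: [-6.4, 3.8, 5.3]
opening: 0.411
```

```bash
python3 st.py
```

```text
7.1 [ 533.122  -224.2811   70.9968] yaw(cw+) 4.6014067893103325 F [-6.3967  3.7712  5.2535] T [ 0.7708  1.0739 -0.1826] open 34.92133509962271 j7 -0.003116901244497102
```

Call:
apply_moves(moves=[[[0,0,0,-0.08,20],[0,0,0,-0.16,20],[0,0,0,-0.21,20],[0,0,0,-0.21,20],[0,0,0,-0.21,20]]])

```text
clock: 7.52
tool_pos: [533.0, -225.8, 70.9]
ee_rot: [[0.992, -0.005, -0.128], [0.128, 0.001, 0.992], [-0.005, -1.0, 0.001]]
contact_force: [-4.9, 1.5, 5.3]
opening: 0.412
```

```bash
python3 st.py
```

```text
7.52 [ 532.9783 -225.8158   70.8615] yaw(cw+) -7.382351193893211 F [-4.9406  1.5168  5.3124] T [ 0.221   1.0624 -0.1318] open 35.008487704954696 j7 0.1826829610031842
```

Call:
apply_moves(moves=[[[0,0,0,-0.07,20],[0,0,0,-0.14,20],[0,0,0,-0.21,20],[0,0,0,-0.21,20]]])

```text
clock: 7.85
tool_pos: [534.0, -228.4, 71.0]
ee_rot: [[0.943, -0.002, -0.332], [0.332, -0.002, 0.943], [-0.003, -1.0, -0.002]]
contact_force: [-3.1, -3.7, 2.5]
opening: 0.411
```

```bash
python3 st.py
```

```text
7.85 [ 533.967  -228.4161   70.9503] yaw(cw+) -19.40504872769346 F [-3.0539 -3.693   2.4721] T [-0.8681  0.8289 -0.0193] open 34.92463438708834 j7 0.36915062252162484
```

Call:
apply_moves(moves=[[[0,0,0,0,15],[0,0,0,0,15],[0,0,0,0,15]]], newtons=100)

```text
clock: 8.1
tool_pos: [534.0, -228.4, 71.2]
ee_rot: [[0.944, -0.002, -0.33], [0.33, -0.003, 0.944], [-0.003, -1.0, -0.002]]
contact_force: [-3.8, -4.6, 3.7]
opening: 0.392
```

```bash
cat > sn.py <<'E'
import sys,pickle
from h import *
s=r.snapshot('wrist');cv2.imwrite(f'pics/k{sys.argv[1]}.png',s['color'])
E
python3 st.py; python3 sn.py 0
```

```text
8.1 [ 533.9763 -228.4353   71.2043] yaw(cw+) -19.27225683343514 F [-3.7975 -4.5649  3.723 ] T [-0.8182  1.0135 -0.0474] open 33.30488806933353 j7 0.3667590297516109
```

Call:
apply_moves(moves=[[[0,0,0,-0.06,15],[0,0,0,-0.12,15],[0,0,0,-0.12,15],[0,0,0,-0.12,15]]])

```text
clock: 8.48
tool_pos: [533.6, -226.6, 71.2]
ee_rot: [[0.899, -0.004, -0.438], [0.438, 0.0, 0.899], [-0.003, -1.0, 0.002]]
contact_force: [-5.5, -1.1, 5.5]
opening: 0.393
```

```bash
python3 st.py; python3 sn.py 1; python3 - <<'E'
import cv2,numpy as np
c=[cv2.resize(cv2.imread(f'pics/k{i}.png')[190:340,250:390],None,fx=4,fy=4,interpolation=2)[:, :] for i in(0,1)]
c=[cv2.convertScaleAbs(x,alpha=2.2) for x in c]
a=np.hstack(c);print(a.shape);cv2.imwrite('pics/k01.png',cv2.resize(a,(800,int(800*a.shape[0]/a.shape[1]))))
E
```

```text
8.48 [ 533.5793 -226.6435   71.2424] yaw(cw+) -26.005362068970005 F [-5.4589 -1.0638  5.5   ] T [-0.1384  1.2257 -0.7869] open 33.40455922804101 j7 0.4709148509179645
(600, 1120, 3)
```

View pics/k01.png

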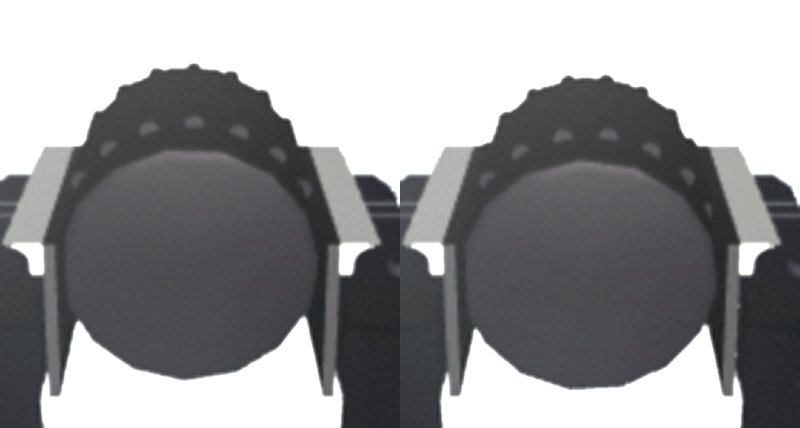

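The ribs stayed put while the hand turned 7° and the torque rose to 0.79 N·m, so the knob is at its anticlockwise stop. Next I release, centre the hand and grip again.

Call:
apply_moves(moves=[[[0,0,0,0,50],[0,0,0,0,50],[0,0,0,0,50],[0,0,0,0,50]]])

```text
clock: 8.87
tool_pos: [536.2, -225.4, 71.1]
ee_rot: [[0.896, 0.001, -0.445], [0.445, 0.0, 0.896], [0.001, -1.0, -0.0]]
contact_force: [0.5, -0.3, 0.3]
opening: 0.585
```

```bash
python3 - <<'E'
from h import *
o=r.get_obs();s=r.snapshot('wrist');cv2.imwrite('pics/k2.png',s['color']);R=np.array(o['ee_rot'])
g=cv2.cvtColor(s['color'],cv2.COLOR_BGR2GRAY)
# bottom & sides of dark top disc along column/rows
col=g[200:360,316];print('col',col[::4])
row=g[285,240:400];print('row',row[::4])
for v in(280,286,292):
  p=at_z(s,316.5,v,106,o);print(v,p,R.T@(p-o['tool_pos']))
E
python3 st.py
```

```text
col [244 243 243 242  93  34  34  33  33  46  31  30  51  46  46  44  44  42
  41  39  39  39  38  38  37  37  38  38  37  37  37  36 245 245 245 245
 245 244  28  27]
row [132  54  29  30  30  29  62  38  39  38  38  39  37  39  37  38  39  38
  39  38  38  38  38  37  37  37  36  36  32 159 159 159 205  23  17  18
  15  27  63 199]
280 [ 534.5425 -221.2575  106.    ] [  0.4112 -34.8876   4.3756]
286 [ 535.6794 -223.5552  106.    ] [  0.4079 -34.8867   1.8121]
292 [ 536.8285 -225.8777  106.    ] [  0.4047 -34.8857  -0.7792]
8.92 [ 536.0137 -225.4403   71.0654] yaw(cw+) -26.398215555073843 F [-0.1381 -0.1241  0.4291] T [ 0.0473  0.0052 -0.0156] open 49.55078624287536 j7 0.4743214548540207
```

Call:
apply_moves(moves=[[[-2.2,0,1,0,50],[-2.2,0,1,0,50],[-2.2,0,1,0,40],[-2.2,0,1,0,15],[-2.2,0,1,0,15],[-2.2,0,1,0,15],[-2.2,0,1,0,15],[-2.2,0,1,-0.04,15],[-2.2,0,1,-0.04,15]]], newtons=80)

```text
clock: 9.67
tool_pos: [533.1, -226.0, 71.3]
ee_rot: [[0.88, 0.0, -0.476], [0.476, 0.001, 0.88], [0.001, -1.0, 0.001]]
contact_force: [-0.9, 1.3, 3.4]
opening: 0.398
```

```bash
python3 st.py;python3 sn.py 3
```

```text
9.67 [ 533.0826 -225.9903   71.2827] yaw(cw+) -28.414988461789388 F [-0.8586  1.324   3.3855] T [ 0.1402  0.3719 -1.0852] open 33.80146818767569 j7 0.5093094661090604
```

Call:
apply_moves(moves=[[[0,0,0,0.08,15],[0,0,0,0.16,15],[0,0,0,0.24,15],[0,0,0,0.32,15],[0,0,0,0.4,15],[0,0,0,0.48,15],[0,0,0,0.56,15],[0,0,0,0.64,15],[0,0,0,0.72,15],[0,0,0,0.8,15],[0,0,0,0.88,15],[0,0,0,0.96,15],[0,0,0,1.04,15],[0,0,0,1.12,15],[0,0,0,1.2,15],[0,0,0,1.26,15],[0,0,0,1.29,15],[0,0,0,1.29,15],[0,0,0,1.29,15]]])

```text
clock: 11.3
tool_pos: [532.7, -225.9, 71.2]
ee_rot: [[0.704, -0.001, 0.71], [-0.71, -0.001, 0.704], [-0.0, -1.0, -0.001]]
contact_force: [-2.6, 1.4, 6.0]
opening: 0.4
```

```bash
python3 st.py;python3 sn.py 4; python3 - <<'E'
import cv2,numpy as np
c=[cv2.resize(cv2.imread(f'pics/k{i}.png')[190:340,250:390],None,fx=4,fy=4,interpolation=2) for i in(3,4)]
c=[cv2.convertScaleAbs(x,alpha=2.2) for x in c]
a=np.hstack(c);cv2.imwrite('pics/k34.png',cv2.resize(a,(800,428)))
E
```

```text
11.3 [ 532.6837 -225.9494   71.2122] yaw(cw+) 45.22492641545343 F [-2.5543  1.4285  5.9908] T [ 0.0191  0.5786 -0.0528] open 33.99305111390317 j7 -0.6321005146830454
```

View pics/k34.png

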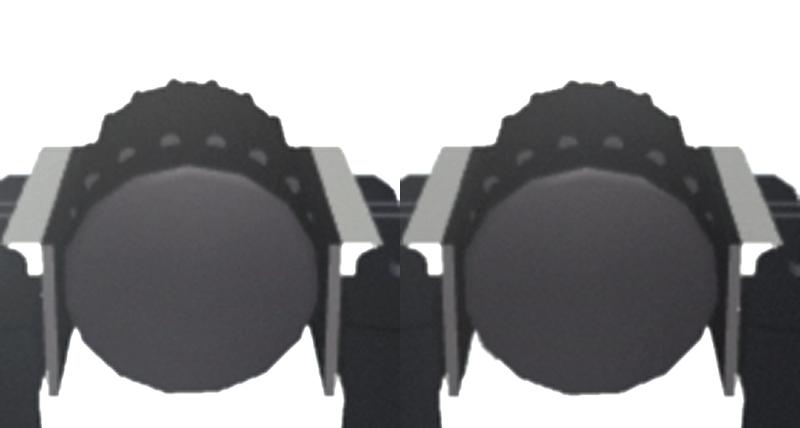

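The rib pattern is the same before and after (170, 215, 258 against 168, 213, 258), so the knob turned 73.6° with the hand and did not slip. Residual torque is about 0. I release it, rise, and move across to the plate.

Call:
apply_moves(moves=[[[0,0,0,0,60],[0,0,0,0,60],[0,0,0,0,60],[0,0,0,0,60],[0,-15,0,0,60],[0,-45,0,0,70],[0,-85,0,0,85],[0,-125,0,0,85],[0,-155,0,0,85]]])

```text
clock: 12.1
tool_pos: [533.9, -226.3, 229.2]
ee_rot: [[0.704, 0.003, 0.71], [-0.71, -0.001, 0.704], [0.003, -1.0, 0.001]]
contact_force: [1.0, -0.4, 0.1]
opening: 0.995
```

Call:
apply_moves(moves=[[[-20,0,18,0.08,85],[-50,0,43,0.18,85],[-80,0,69,0.28,85],[-110,0,95,0.38,85],[-140,0,121,0.48,85],[-170,0,147,0.58,85],[-200,0,172,0.68,85],[-230,0,198,0.78,85],[-260,0,224,0.88,85],[-290,0,250,0.98,85],[-315,0,272,1.08,85],[-332,0,285,1.16,85],[-338,0,290,1.22,85],[-338,0,290,1.22,85],[-338,0,290,1.22,85],[-338,0,290,1.22,85]]])

```text
clock: 13.43
tool_pos: [501.4, 216.6, 225.6]
ee_rot: [[-0.426, -0.0, 0.905], [-0.905, -0.001, -0.426], [0.001, -1.0, 0.0]]
contact_force: [-0.0, -0.1, -0.3]
opening: 0.995
```

```bash
python3 st.py; python3 - <<'E'
from h import *
import pickle
o=r.get_obs();s=r.snapshot('wrist');pickle.dump((o,s),open('w2.pkl','wb'));cv2.imwrite('pics/w2.png',s['color']);R=np.array(o['ee_rot'])
print(R)
# rectified top-down view of plane z=74 (world x up, y left), 0.5mm/px around (501,218)
N=520;c0=np.array([501,218.])
M=[];src=[];
pts=[(-120,-120),(120,-120),(120,120),(-120,120)]
S=np.float32([proj(s,[c0[0]+a,c0[1]+b,74],o) for a,b in pts]);D=np.float32([[260-2*b,260-2*a] for a,b in pts])
im=cv2.warpPerspective(s['color'],cv2.getPerspectiveTransform(S,D),(N,N));cv2.imwrite('pics/rect.png',im)
g=cv2.cvtColor(im,cv2.COLOR_BGR2GRAY)
cs=cv2.HoughCircles(cv2.GaussianBlur(g,(5,5),1),cv2.HOUGH_GRADIENT,1,50,param1=150,param2=15,minRadius=150,maxRadius=170)
print(cs)
E
```

```text
13.43 [501.4091 216.5783 225.6155] yaw(cw+) 115.19257482452986 F [-0.0388 -0.1291 -0.3001] T [-0.029   0.0262  0.0353] open 84.5698153476882 j7 -2.6141164970192383
[[-0.4257 -0.0001  0.9049]
 [-0.9049 -0.0012 -0.4257]
 [ 0.0011 -1.      0.0004]]
[[[253.5 254.5 159.2]]]
```

```bash
cat >> h.py <<'E'
def rect(s,o,c0,z,k,N):
    h=N/2/k;pts=[(-h,-h),(h,-h),(h,h),(-h,h)]
    S=np.float32([proj(s,[c0[0]+a,c0[1]+b,z],o) for a,b in pts]);D=np.float32([[N/2-k*b,N/2-k*a] for a,b in pts])
    return cv2.warpPerspective(s['color'],cv2.getPerspectiveTransform(S,D),(N,N))
E
python3 - <<'E'
from h import *
import pickle
o,s=pickle.load(open('w2.pkl','rb'))
a=np.zeros((520,800,3),np.uint8)
a[:,:520]=rect(s,o,(503,220),74,2.3,520);a[:280,520:]=rect(s,o,(503,220),116,3,280)
for x in(260,):
  cv2.line(a,(x-6,260),(x+6,260),(0,0,255),1);cv2.line(a,(x,254),(x,266),(0,0,255),1)
cv2.line(a,(654,140),(666,140),(0,0,255),1);cv2.line(a,(660,134),(660,146),(0,0,255),1)
cv2.imwrite('pics/r2.png',a)
E
```

```text
(no output)
```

View pics/r2.png

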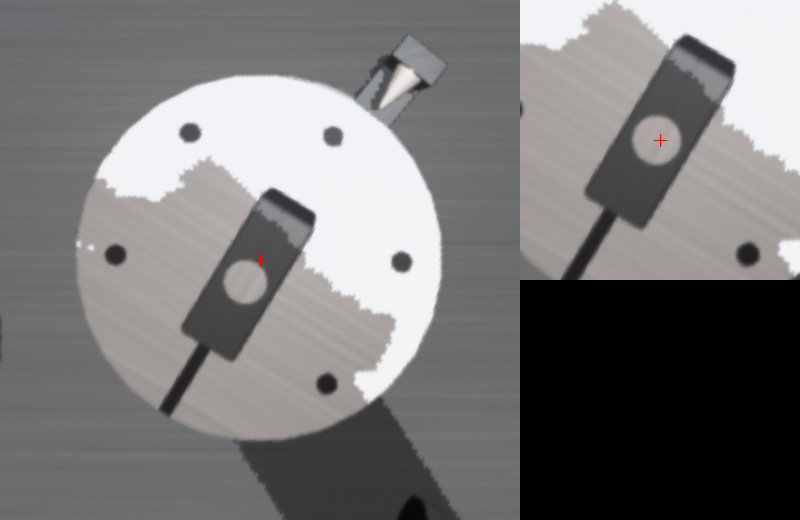

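The rectified view shows the groove end at (165,412), the disc centre at (259,257) and the cone tip at (380,108). The tip is 83 mm from the axis, as it should be. The groove is at about 148° and the pointer at about -39°, so I need roughly 172.7° anticlockwise. The bar's centre dot is at (503,221).

Call:
apply_moves(moves=[[[-2,30,0,0.05,85],[-4.7,65,-1.5,0.11,85],[-4.7,100,-1.5,0.11,80],[-4.7,130,-1.5,0.11,70],[-4.7,145,-1.5,0.11,60],[-4.7,148,-1.5,0.11,50],[-4.7,148,-1.5,0.11,40],[-4.7,148,-1.5,0.11,30],[-4.7,148,-1.5,0.11,10],[-4.7,148,-1.5,0.11,10],[-4.7,148,-1.5,0.11,10],[-4.7,148,-1.5,0.11,10],[-4.7,148,-1.5,0.11,10]]], newtons=60)

```text
clock: 14.57
tool_pos: [502.1, 221.4, 79.5]
ee_rot: [[-0.523, 0.001, 0.853], [-0.853, -0.003, -0.523], [0.002, -1.0, 0.002]]
contact_force: [-1.7, -5.0, 6.1]
opening: 0.272
```

```bash
python3 st.py
```

```text
14.57 [502.0859 221.4374  79.4659] yaw(cw+) 121.5022191151951 F [-1.7442 -5.0202  6.0688] T [-0.95    0.6468  0.1118] open 23.095316027336946 j7 -2.822269890631817
```

Call:
apply_moves(moves=[[[0,0,0,-0.08,10],[0,0,0,-0.18,10],[0,0,0,-0.28,10],[0,0,0,-0.38,10],[0,0,0,-0.48,10],[0,0,0,-0.58,10],[0,0,0,-0.68,10],[0,0,0,-0.78,10],[0,0,0,-0.88,10],[0,0,0,-0.98,10],[0,0,0,-1.08,10],[0,0,0,-1.18,10],[0,0,0,-1.28,10],[0,0,0,-1.38,10],[0,0,0,-1.46,10],[0,0,0,-1.5,10],[0,0,0,-1.5,10]]])

```text
clock: 15.98
tool_pos: [502.5, 219.3, 79.5]
ee_rot: [[0.813, 0.001, 0.582], [-0.582, -0.006, 0.813], [0.004, -1.0, -0.005]]
contact_force: [-4.5, -9.3, 9.0]
opening: 0.272
```

```bash
python3 st.py
```

```text
15.98 [502.5266 219.3404  79.482 ] yaw(cw+) 35.6098666552701 F [-4.5189 -9.2767  8.9942] T [-1.3081  0.782   0.2089] open 23.151168075161735 j7 -1.4865455358249764
```

Call:
apply_moves(moves=[[[0,0,0,-0.08,10],[0,0,0,-0.18,10],[0,0,0,-0.28,10],[0,0,0,-0.38,10],[0,0,0,-0.48,10],[0,0,0,-0.58,10],[0,0,0,-0.68,10],[0,0,0,-0.78,10],[0,0,0,-0.88,10],[0,0,0,-0.98,10],[0,0,0,-1.08,10],[0,0,0,-1.18,10],[0,0,0,-1.28,10],[0,0,0,-1.38,10],[0,0,0,-1.46,10],[0,0,0,-1.5,10],[0,0,0,-1.5,10],[0,0,0,-1.5,10]]])

```text
clock: 17.48
tool_pos: [504.7, 219.7, 79.5]
ee_rot: [[0.64, 0.004, -0.769], [0.769, -0.005, 0.64], [-0.001, -1.0, -0.006]]
contact_force: [0.2, -9.0, 7.0]
opening: 0.273
```

```bash
python3 st.py; cat > an.py <<'E'
from h import *
import pickle
o=r.get_obs();s=r.snapshot('wrist');pickle.dump((o,s),open('w3.pkl','wb'))
k=2.3;im=rect(s,o,(503,220),74,k,520);cv2.imwrite('pics/r3.png',im)
g=cv2.cvtColor(im,cv2.COLOR_BGR2GRAY)
cs=cv2.HoughCircles(cv2.GaussianBlur(g,(5,5),1),cv2.HOUGH_GRADIENT,1,50,param1=150,param2=15,minRadius=175,maxRadius=192);print('circ',cs)
c=cs[0,0,:2] if cs is not None else np.array([259.5,257])
print('centre world',503+(260-c[1])/k,220+(260-c[0])/k)
A=np.radians(np.arange(-75,0,.5))
for R in (45,50,55,60,65,70,74,78,86,88,90,92,94,96,98):
    u=c[0]-k*R*np.sin(A);v=c[1]-k*R*np.cos(A)
    p=cv2.remap(g,u.astype(np.float32)[None],v.astype(np.float32)[None],1)[0].astype(float)
    if R<80:
        i=p.argmin();w=np.clip(110-p,0,None);w[abs(np.arange(len(p))-i)>14]=0
    else:
        w=np.clip(p-110,0,None)   # bright cone
    print(R,'angle',np.degrees((A*w).sum()/w.sum()) if w.sum() else None, 'min',p.min(),'max',p.max(),''.join('#+-. '[min(4,int(x//52))] for x in p[::2]))
E
python3 an.py
```

```text
17.48 [504.663  219.657   79.4799] yaw(cw+) -50.22823323953767 F [ 0.1943 -8.9974  7.0498] T [-1.2227 -0.062   0.2647] open 23.18489075191175 j7 -0.18472193152099667
circ [[[258.5 258.5 182.7]]]
centre world 503.65216 220.65218
45 angle -12.613450292397662 min 13.0 max 63.0 ################+++++++++++++++++++++++++++++++++++++++####################
50 angle -11.729389942291839 min 12.0 max 149.0 ############++##-++++++++++++++++++++++++++++++++++++#+-##++###############
55 angle -12.472594397076737 min 12.0 max 247.0 #############-    .++++++++++++++++++++++++++++++++++     +################
60 angle -11.853341103341103 min 12.0 max 247.0 ###############.    +++++++++++++++++++++++++++++++-    -##################
65 angle -18.98781349346521 min 11.0 max 15.0 ###########################################################################
70 angle -21.00473020322355 min 10.0 max 15.0 ###########################################################################
74 angle -20.98872445384073 min 11.0 max 30.0 ###########################################################################
78 angle -2
[... 175 characters left out ...]
##########################################
88 angle None min 8.0 max 14.0 ###########################################################################
90 angle None min 9.0 max 14.0 ###########################################################################
92 angle None min 8.0 max 16.0 ###########################################################################
94 angle None min 9.0 max 30.0 ###########################################################################
96 angle None min 9.0 max 94.0 ##########################################################################+
98 angle -1.5000000000000002 min 0.0 max 114.0 #########################################################################++
```

Call:
apply_moves(moves=[[[0,0,0,0,50],[0,0,0,0,50],[0,0,0,0,50],[0,-20,0,0,60],[0,-60,0,0,85],[0,-100,0,0,85],[0,-140,10,0,85],[0,-165,30,0,85],[0,-165,45,0,85],[0,-165,45,0,85],[0,-165,45,0,85]]])

```text
clock: 18.45
tool_pos: [466.2, 252.1, 242.6]
ee_rot: [[0.635, 0.001, -0.772], [0.772, -0.001, 0.635], [-0.001, -1.0, -0.001]]
contact_force: [0.5, -0.7, -0.4]
opening: 0.996
```

```bash
python3 st.py; python3 an.py
```

```text
18.45 [466.2342 252.0785 242.5781] yaw(cw+) -50.56352778527619 F [ 0.4877 -0.728  -0.4325] T [-0.0926  0.0248 -0.0354] open 84.67095511344677 j7 -0.07260885862920381
circ [[[261.5 257.5 183.1]]]
centre world 504.08694 219.34782
45 angle -23.222222222222225 min 105.0 max 244.0                   .-----------------------------------.                    
50 angle -39.68181818181818 min 107.0 max 244.0                     .-------------------------------.                      
55 angle -39.123006833712985 min 58.0 max 244.0                                  -+++++-                                   
60 angle -39.068069306930695 min 56.0 max 244.0                                  -+++++.                                   
65 angle -39.23421052631579 min 55.0 max 244.0                                  .++++-                                    
70 angle -39.149147727272734 min 53.0 max 244.0                                  .++++-                                    
74 angle -39.23823529411765 min 52.0 max 244.0                                   ++++-                                    
78 an
[... 282 characters left out ...]
x 231.0 ------------------------------+####-  +####+-------------------------------
90 angle -42.805882352941175 min 36.0 max 236.0 ------------------------------+####-  -####+-------------------------------
92 angle -41.67195767195767 min 35.0 max 238.0 ------------------------------+###+.  -####+-------------------------------
94 angle -40.462184873949575 min 35.0 max 240.0 ------------------------------+###+.  .+###+-------------------------------
96 angle -38.64387583892618 min 35.0 max 242.0 ------------------------------+###-   .+###+-------------------------------
98 angle -38.04506933744222 min 34.0 max 242.0 ------------------------------+###-   .+###+-------------------------------
```

```bash
python3 - <<'E'
from h import *
import pickle
o,s=pickle.load(open('w3.pkl','rb'));k=6;im=rect(s,o,(504.1,219.35),74,k,1260)
g=cv2.cvtColor(im,cv2.COLOR_BGR2GRAY)
A=np.radians(np.arange(-50,-28,.1))
for R in (56,62,68,74,84.5,85,86,87,88,90,93,96):
    u=630-k*R*np.sin(A);v=630-k*R*np.cos(A)
    p=cv2.remap(g,u.astype(np.float32)[None],v.astype(np.float32)[None],1)[0].astype(float);d=np.degrees(A)
    if R<80: m=p<150
    else: m=(p>70)&(abs(d+38.7)<4)
    # whole-width of dark+cone feature too
    print(R,'edges',d[m][[0,-1]] if m.any() else None,'mid',d[m][[0,-1]].mean() if m.any() else None)
cv2.imwrite('pics/fin.png',im)
E
```

```text
56 edges [-42.1 -36.2] mid -39.14999999999985
62 edges [-41.9 -36.5] mid -39.19999999999985
68 edges [-41.7 -36.8] mid -39.249999999999844
74 edges [-41.5 -37. ] mid -39.249999999999844
84.5 edges [-39.6 -37.5] mid -38.54999999999984
85 edges [-39.7 -37.3] mid -38.49999999999984
86 edges [-40.  -37.1] mid -38.54999999999984
87 edges [-40.2 -37. ] mid -38.59999999999984
88 edges [-40.3 -36.9] mid -38.59999999999984
90 edges [-40.6 -36.6] mid -38.59999999999984
93 edges [-40.9 -36.3] mid -38.59999999999984
96 edges [-41.4 -35.9] mid -38.649999999999835
```

Groove at -39.2°, pointer at -38.6°: aligned to about 0.6° (under 1 mm at the rim). Last check is that the bystanders have not moved.

```bash
python3 - <<'E'
from h import *
import pickle
t=pickle.load(open('top.pkl','rb'))['color'];s=pickle.load(open('side.pkl','rb'))['color']
t2=r.snapshot('top')['color'];s2=r.snapshot('side')['color']
for n,a,b,(x0,x1,y0,y1) in (('jar top',t,t2,(385,420,135,172)),('cop top',t,t2,(258,302,135,175)),('spanner top',t,t2,(328,354,202,270)),('jar side',s,s2,(255,295,115,168)),('cop side',s,s2,(212,275,225,282)),('spanner side',s,s2,(325,412,190,215))):
    d=cv2.absdiff(a[y0:y1,x0:x1],b[y0:y1,x0:x1]).max(2);print(n,'mean',d.mean(),'>60:',(d>60).sum())
E
python3 st.py
```

```text
jar top mean 3.8231660231660234 >60: 0
cop top mean 4.4795454545454545 >60: 0
spanner top mean 4.012443438914027 >60: 0
jar side mean 9.598584905660378 >60: 0
cop side mean 12.053188526872738 >60: 0
spanner side mean 13.566436781609195 >60: 64
18.6 [467.2349 250.3602 241.4035] yaw(cw+) -50.35265485502928 F [ 0.4663 -0.0314 -0.458 ] T [ 0.     -0.0204  0.0049] open 84.86878987024129 j7 -0.07258758113976857
```

Nothing moved: the top view is unchanged at all three bystanders. The spanner's difference in the side view (64 pixels) has no match from above, so it is probably shadow.

```bash
python3 -c "
from station import r
print(r.hand_in())"
```

```text
the job is handed in; nothing more can be done
None
```

The selector is set three clicks clockwise from its anticlockwise stop, the zero groove points at the index pointer, and the job is handed in at about 18.6 s. The gripper is open and clear of everything.

- **Selector:**
  - My first grip only caught the knob's top edge and slipped onto its top face, because the fingertips sit about 30 mm farther back than the description says. I gripped it again lower down.
  - I turned it anticlockwise until it stopped solidly: 0.8–1.1 N·m, and the ribs stayed still while the hand turned.
  - I let go, gripped again and turned it back about 72° (three clicks). The ribs had not shifted in the grip and the leftover torque was about 0.05 N·m before I let go. I did not look at the knob again after that.
- **Faceplate:** I turned it about 172° anticlockwise by the clamp bar and let go. The last wrist picture put the groove at -39.2° and the pointer at -38.6°, about 0.6° apart. I accepted that without a second correction.
- **Bystanders:** The jar, elbow cop and spanner have not moved in the top view. The side view agrees for the jar and cop. At the spanner it showed 64 changed pixels, which I took to be the arm's shadow.

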